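# Lock the bayonet closure of a mounting press and hold it home

## Task

Take the smaller of the two bayonet closures by its wing handle, lower it into the mounting press with its two lugs through the slots of the collar, push it fully down against the sprung ram and, pushing, turn it a quarter turn clockwise (seen from above) up to its stop. Finish while holding it there, as you would while the press builds up pressure: keep your grip, keep it pushed fully down and turned to the stop, and do not let go. Leave the larger closure and the other things on the bench where they are.

Things in the scene. Friction and masses are not known exactly. Their poses are not given: they have to be found in the camera images.
- closure: smaller closure, loose, about 0.5 kg, upright on the bench: steel plug 62 mm across, 30 mm high, with two lugs at its foot reaching to 84 mm overall (each 22 mm wide, 10 mm thick, level with the plug's underside) and a black wing handle on top. Origin: centre of the underside; z up the plug's axis; x along the handle and along the line of the lugs. The same after a half turn about z.
- wing (a point): on the smaller closure's axis, 57 mm above its underside: middle of the wing handle, a straight black plastic bar 76 mm long (closure's x), 18 mm wide (its y, the way to grip it), from 44 to 70 mm above the underside, on a web 50 mm long, 16 mm wide from 30 to 44 mm. Axes as the closure.
- big_closure: larger closure, for another mould; does not fit, leave alone. Loose, about 0.8 kg, same make: plug 82 mm across, 30 mm high, lugs reaching to 108 mm overall, wing handle 100 mm long, 18 mm wide, up to 70 mm high. Origin and axes as for the smaller one.
- press: mounting press, fixed: cream housing from -200 to +131 mm in its x, 240 mm wide, 130 mm high, with a sloping keypad panel at its -x end and a round steel collar on its deck. Origin: on the bench under the collar's axis; z up, x away from the panel.
- collar (a point): centre of the collar's top face, 175 mm above the bench; axes as the press. Collar 114 mm across; throat 68 mm across, with two slots on its +x and -x sides, 29 mm wide, reaching 45 mm from the axis. The closure goes in with its handle along the press's x. Between the slots are two claws, 10 mm thick; lugs turn under them clockwise to a fixed stop at about 85 degrees; the other way is blocked
- rim (a point): on the collar's axis, 27 mm below its top face: the mould rim, the firm bottom on which the closure's underside rests when fully down (lugs then 7 mm clear below the claws). Let go after the turn, the spring lifts the closure 7 mm, up to the claws. Turned home, the handle lies across the press, along its y to about 5 degrees.
- ram (a joint): how far the sprung ram is pressed down, m: a 31 mm aluminium disc in the collar's middle, its face 15 mm below the collar's top when up. 0 = up, 0.012 = closure fully down on the rim, 0.005 = closure let go under the claws. It pushes up with 9 N at 0, rising evenly to 15 N at 0.012.
- test_block: bystander: a round steel hardness test block, 64 mm across, 15 mm high; origin under its centre
- mount_a: bystander: a mounted specimen, black, 30 mm across, 20 mm high; origin under its centre
- mount_b: bystander: another mounted specimen, the same as mount_a
- jar: bystander: a closed jar, 60 mm across, 70 mm high; origin under its centre
- pen_cup: bystander: a red cup with two pens, 72 mm across, 140 mm high with the pens; origin under its centre
- brush: bystander: a hand brush lying along its x; origin under its middle
- caliper: bystander: a steel caliper lying flat along its x, 230 mm long, 60 mm wide, 9 mm high; origin under its beam's middle
Mind the look-alikes: they are no part of the job. Leave any purple or turquoise look-alike of the closure alone.

How it is judged:
On the way, in this order (a step that is already met when the one before it is completed fails the run):
1. the smaller closure is lifted off the bench in the gripper (height (world z) of closure above 0.04 m and contact force between the fingers and closure above 2 N), for 0.1 s.
2. the closure is in the collar, its lugs down in the slots (horizontal distance between closure and collar below 0.006 m and z of closure in the frame of collar below -0.008 m and angle between the x axis of closure and the x axis of press, either way round below 0.3 rad), for 0.05 s.
At the end, for the whole second after the job is handed in: for the last second the gripper holds the smaller closure (over 15 N), still, within 6 mm of the collar axis, upright within 0.1 rad, its underside over 23.5 mm below the collar top and the ram over 8.5 mm in, turned over 1.25 rad from the slots (horizontal distance between closure and collar below 0.006 m and angle between closure's own z axis and vertical below 0.1 rad and value of joint ram above 0.0085 m and z of closure in the frame of collar below -0.0235 m and angle between the x axis of closure and the x axis of press, either way round above 1.25 rad and contact force between the fingers and closure above 15 N and linear speed of closure below 0.01 m/s and angular speed of closure below 0.1 rad/s); the arm keeps its last pose, push and grip.
It fails at once if the larger closure is moved more than 30 mm or tipped over (distance of big_closure from where it was at the start of the episode above 0.03 m or angle between big_closure's own z axis and vertical above 0.4 rad).
It fails at once if another thing on the bench is moved more than 30 mm or tipped over (distance of any of test_block, mount_a, mount_b, jar, pen_cup, brush, caliper from where it was at the start of the episode above 0.03 m or angle between any of test_block, mount_a, mount_b, jar, pen_cup, brush, caliper's own z axis and vertical above 0.4 rad).
It also fails if it takes over 45 s, if anything falls off the work surface, if the arm or the gripper's body presses on something with over 40 N, if the wrist force passes 120 N, or if a joint passes its speed limit or range.

## Robot

A 6-joint arm with a two-finger parallel gripper is mounted at the origin on the work surface. World frame = base frame: x ahead of the robot, y to its left, z up, the work surface at z = 0. Lengths are in m, angles in rad, forces in N, time in s.
With the tool pointing down it reaches from about 0.425 to 0.95 m from the base axis. Payload 3.5 kg.
Tool frame: the origin (TCP) lies between the finger pads; the fingertips stand 14 mm ahead of it and the grasp point (between the pads) lies 5 mm behind it; z points along the fingers, y is the line along which they close (so a half turn about z gives the same grasp; the last joint's range is limited). The gripper opens to 85 mm and grips with 20 to 120 N. Pads are 22 mm wide; open, the fingers measure 114 mm over their backs; the gripper's body (76 mm by 85 mm) begins 54 mm behind the grasp point. The pads swing forward as they close: fully open they stand 13 mm farther back than shut.
Start: joints at [-1.363, 0.286, 1.577, -0, 1.279, -0.15], TCP at [0.236, -0.632, 0.245] pointing down, gripper open.
Joint ranges: [-2.77, 2.77], [-0.9, 2.22], [0.21, 2.48], [-1.53, 4.67], [0.24, 2.81], [-2.84, 2.84]. Speed limits (rad/s): [2.79, 2.79, 3.14, 3.14, 3.14, 3.14].

## Interface

Orientations are given as a rotation vector (axis times angle).
In Python, from cell import arm gives the robot as it stands. Calls block until the motion is done:
- arm.goto(position, orientation): joint-space move of the TCP to a pose.
- arm.servo_line(position, orientation=None, velocity=0.15, until_force=None): straight line of the TCP; orientation=None keeps the orientation; velocity is the mean speed in m/s. With until_force (N) it stops when the force on the tool has changed by that much, and returns True; else False.
- arm.move_joints(angles): joint-space move.
- arm.grip(opening, grasp_force=None): finger opening in m; grasp_force is the grip in N (None keeps the last); returns when the fingers have stopped.
- arm.pause(seconds).
- arm.inverse_kinematics(position, orientation): joint angles nearest the present ones, or None.
- arm.read_state(): the state.
- arm.snapshot(name): name is "scene" or "top" or "wrist"; returns the picture (400x640x3 uint8, blue, green, red); there is no depth.
- arm.get_calibration(name): a dict with "fx", "fy", "cx", "cy" (pixels), "k1" (the pictures are not rectified: a ray, as slopes to the right and down, at radius r is drawn at 1 + k1 r^2 times it, then the intrinsics apply), "R" (3x3) and "t" (3): a world point X has camera coordinates R X + t. Camera axes: x right, y down, z forward; pixel columns grow to the right and rows downward; lengths in m; the calibration is good to about 2 mm. A picture is of the moment at which its call begins: read the wrist's pose just before it. get_calibration takes no time and is no camera call; for the wrist camera it gives the pose at the moment of the call.
A pose or a line that the arm cannot do raises arm.PlanningError and nothing moves.
- arm.finish_job(): hands the job in; it is judged then, once.
The state is a dict: "time_s": time; "q": joint angles; "qd": joint speeds; "joint_torque": joint torques, N m; "position": TCP position; "tcp_rot": TCP orientation; "wrist_force": force on the tool from outside, world axes, zero at the start; "wrist_torque": the same for the moment, N m; "gripper_width": finger opening in m; "grasp_force": force on a finger pad.
Only numpy, scipy, OpenCV 4.12 (cv2) and the standard library are available. Lean on these libraries where they do the work, as an engineer would, in place of code of your own. Each camera call takes 0.05 s, during which the arm holds its last target. There are 200 camera calls.

## Working session

There is one attempt and no reset: what is moved stays moved. The work goes in short steps, each a Python script; the robot and the scene stay as the last script left them, time stands still between calls to the robot, and variables do not carry over. Pictures are saved under pics/ and viewed, at most 10 in all, crops included, and the job is handed in when it is done.

```bash
mkdir -p pics; ls; cat > h.py <<'E'
import numpy as np, cv2, json
from cell import arm
def ray(c,u,v):
    x=(u-c["cx"])/c["fx"]; y=(v-c["cy"])/c["fy"]; k=c["k1"]
    rd=np.hypot(x,y); r=rd
    for _ in range(30): r=rd/(1+k*r*r)
    s=r/rd if rd>0 else 1
    R=np.array(c["R"]); t=np.array(c["t"])
    d=R.T@np.array([x*s,y*s,1]); return -R.T@t, d
def atz(c,u,v,z):
    o,d=ray(c,u,v); return o+d*(z-o[2])/d[2]
def tri(obs):
    A=np.zeros((3,3)); b=np.zeros(3)
    for c,u,v in obs:
        o,d=ray(c,u,v); d=d/np.linalg.norm(d); P=np.eye(3)-np.outer(d,d); A+=P; b+=P@o
    X=np.linalg.solve(A,b)
    return X
def proj(c,X):
    p=np.array(c["R"])@np.array(X)+np.array(c["t"]); x,y=p[:2]/p[2]; f=1+c["k1"]*(x*x+y*y)
    return np.array([c["cx"]+c["fx"]*x*f, c["cy"]+c["fy"]*y*f])
E
python3 - <<'E'
from h import *
for n in("scene","top"):
    c=arm.get_calibration(n); im=arm.snapshot(n); cv2.imwrite(f"pics/{n}.png",im)
    print(n,-np.array(c["R"]).T@np.array(c["t"]),c["fx"],c["k1"])
E
```

```text
pics
scene [1.67469702 0.27462767 1.19197523] 405.8140640965421 -0.07990697796074876
top [ 0.32564035 -0.02435839  1.55130378] 488.8381149395342 -0.07027068320301151
```

View pics/scene.png

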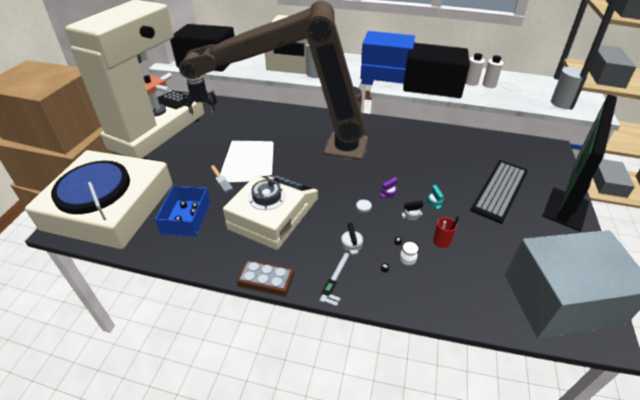

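View pics/top.png

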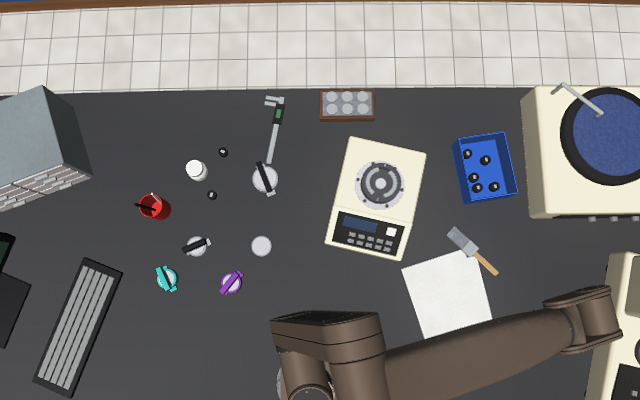

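The scene view shows the steel closures at (352,240) and (412,210). In the top view they are at (264,180) and (197,246), with the turquoise one at (167,279), the purple one at (231,283) and the collar at (380,184). The closure at (197,246) looks like the smaller steel one. I'll confirm that with the wrist camera.

```bash
python3 - <<'E'
from h import *
from scipy.spatial.transform import Rotation as Ro
c=arm.get_calibration("top")
for n,u,v,z in(("small",197,245,.06),("big",264,179,.06),("collar",380,184,.175),("cup",153,205,.07),("block",261,246,.015),("m1",212,195,.02),("purple",231,283,.05),("turq",167,279,.05)): print(n,atz(c,u,v,z).round(3))
s=arm.read_state(); print(s["position"],s["tcp_rot"],s["wrist_force"])
w=arm.get_calibration("wrist"); R=Ro.from_rotvec(s["tcp_rot"]).as_matrix()
C=-np.array(w["R"]).T@np.array(w["t"]); print("cam in tool",R.T@(C-s["position"]), "axes",(np.array(w["R"])@R).round(3).tolist(),w["fx"])
a=cv2.imread("pics/top.png"); 
cv2.imwrite("pics/c1.png",cv2.resize(a[145:305,135:435],None,fx=2.6,fy=2.6,interpolation=cv2.INTER_CUBIC))
E
```

```text
small [0.424 0.348 0.06 ]
big [0.628 0.143 0.06 ]
collar [ 0.587 -0.202  0.175]
cup [0.548 0.487 0.07 ]
block [0.423 0.156 0.015]
m1 [0.586 0.314 0.02 ]
purple [0.309 0.243 0.05 ]
turq [0.321 0.442 0.05 ]
[ 0.23631211 -0.63167749  0.2440498 ] [-3.08932125e+00 -5.58684067e-01  8.90170802e-05] [ 0.96846155  0.09817333 -0.02138157]
cam in tool [ 0.06888877  0.0005287  -0.12875992] axes [[-0.0, 1.0, 0.001], [-0.963, 0.0, -0.271], [-0.271, -0.001, 0.963]] 321.7131421988673
```

View pics/c1.png

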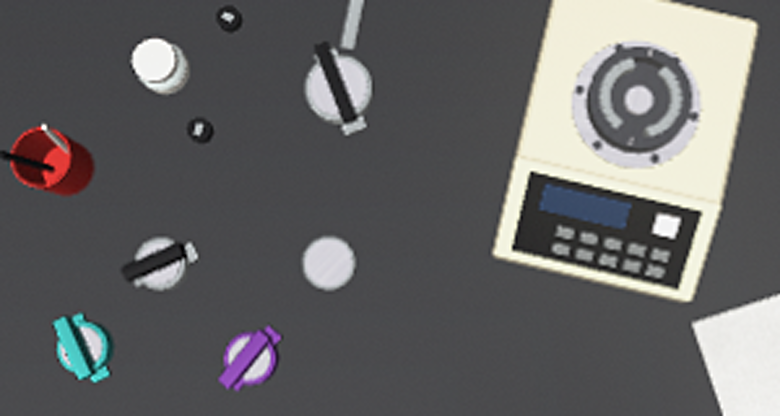

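Pixels in the crop: the small steel closure with the black wing is at (160,262), its plug about 52 px across. The big one at (338,88) has a plug about 66 px across. The turquoise one at (82,348) and the purple one at (250,357) are look-alikes. The target is the one at (160,262). Next I'll measure it and the collar with the wrist camera, from two places each.

```bash
cat >> h.py <<'E'
from scipy.spatial.transform import Rotation as Ro
def down(psi):  # tool x at world angle psi (rad), z down
    c,s=np.cos(psi),np.sin(psi)
    return Ro.from_matrix(np.array([[c,s,0],[s,-c,0],[0,0,-1.]])).as_rotvec()
CT=np.array([.0689,.0005,-.1288]); FW=np.array([-.271,-.001,.963])
def view(P,psi,L,dy,name):
    rv=down(psi); R=Ro.from_rotvec(rv).as_matrix()
    p=np.array(P)-R@(FW*L)-R@CT+R@np.array([0,dy,0])
    arm.goto(p,rv); arm.pause(.3)
    c=arm.get_calibration("wrist"); im=arm.snapshot("wrist"); cv2.imwrite(f"pics/{name}.png",im)
    json.dump({k:np.array(v).tolist() for k,v in c.items()},open(f"pics/{name}.json","w"))
    print(name,p.round(3),np.round(arm.read_state()["q"],2))
def cal(n): return json.load(open(f"pics/{n}.json"))
E
python3 - <<'E'
from h import *
d=np.deg2rad
view([.587,-.202,.175],d(167.6),.26,.05,"p1")
view([.587,-.202,.175],d(167.6),.26,-.05,"p2")
view([.424,.348,.06],d(111),.28,.05,"s1")
view([.424,.348,.06],d(111),.28,-.05,"s2")
for a in "ps": cv2.imwrite(f"pics/v{a}.png",cv2.resize(np.vstack([cv2.imread(f"pics/{a}1.png"),cv2.imread(f"pics/{a}2.png")]),None,fx=.75,fy=.75,interpolation=cv2.INTER_AREA))
print(arm.read_state()["time_s"])
E
```

```text
p1 [ 0.596 -0.153  0.297] [-0.42  0.12  1.67  0.    1.35 -1.77]
p2 [ 0.575 -0.251  0.297] [-0.57  0.15  1.65  0.    1.35 -1.93]
s1 [0.468 0.372 0.201] [0.5  0.16 1.81 0.   1.17 0.14]
s2 [0.375 0.337 0.201] [ 0.53 -0.05  2.03 -0.    1.16  0.16]
6.9083
```

View pics/vp.png

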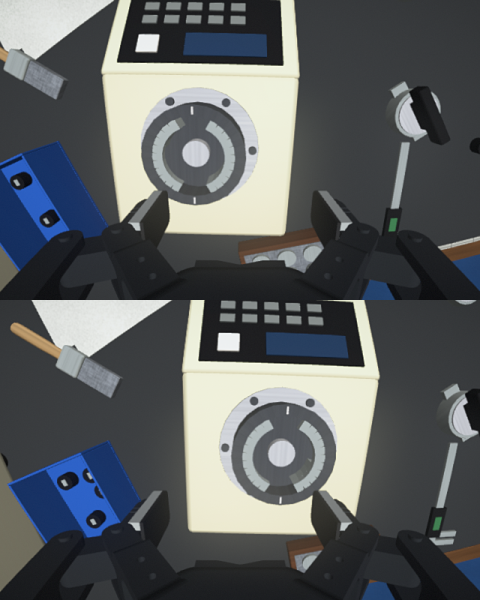

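View pics/vs.png

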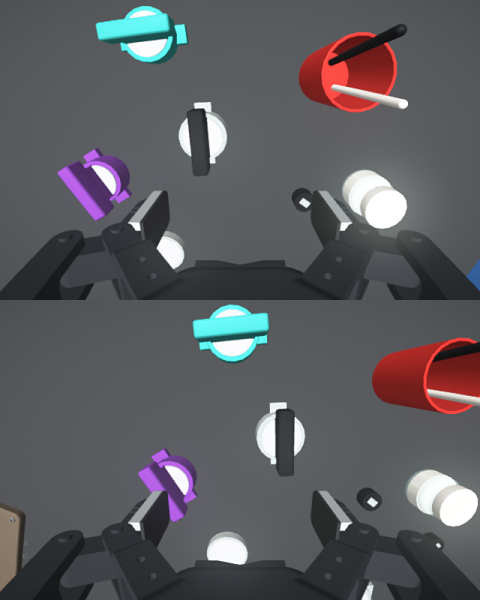

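The press views show the collar at about (196,153) and (281,453) in the half-size stack. The closure views show the wing at about (199,141) and (285,441). I'll enlarge them to read exact pixels.

```bash
python3 - <<'E'
from h import *
def crop(n,x,y,w,h,f): return cv2.resize(cv2.imread(f"pics/{n}.png")[y:y+h,x:x+w],None,fx=f,fy=f,interpolation=cv2.INTER_CUBIC)
cv2.imwrite("pics/ep.png",np.hstack([crop("p1",180,110,170,170,2.3),crop("p2",290,110,170,170,2.3)]))
cv2.imwrite("pics/es.png",np.hstack([crop("s1",220,125,100,120,4),crop("s2",320,125,100,120,4)]))
E
```

```text
(no output)
```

View pics/ep.png

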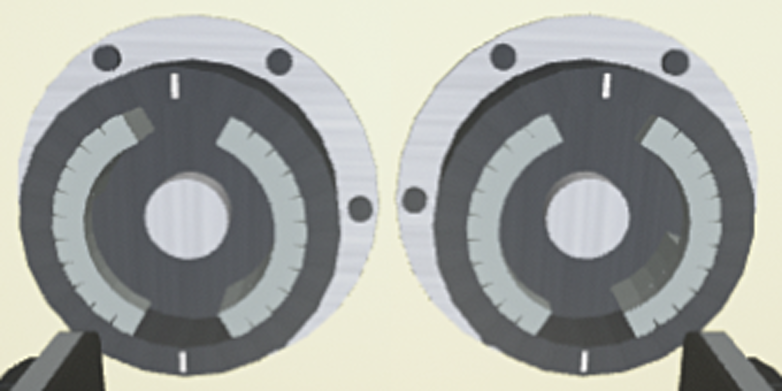

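View pics/es.png

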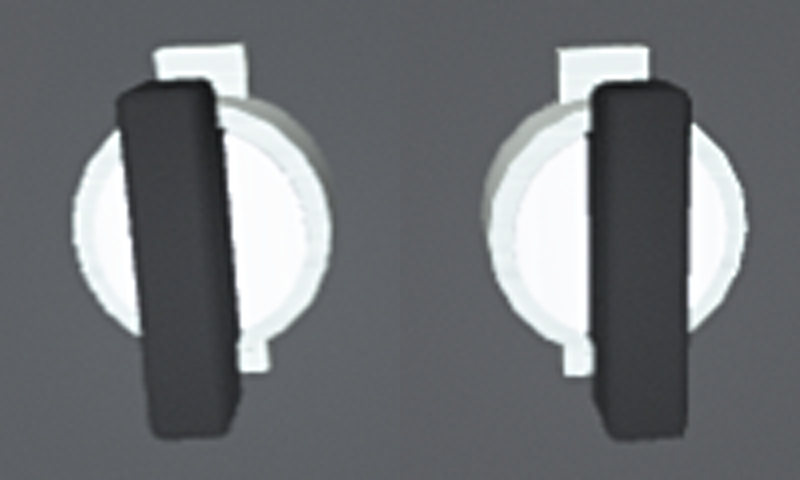

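Collar crop: slot ticks at (175,86) and (183,362) on the left, (606,86) and (584,361) on the right, with the ram disc at (187,217) and (587,217). Closure crop: foot lug corners at (157,50) and (243,45), then (558,48) and (648,46). The wing's left edge runs (119,110) to (150,430), its right edge (690,110) to (687,430), and its near end is at row 437.

```bash
python3 - <<'E'
from h import *
from scipy.optimize import least_squares
P1,P2,S1,S2=map(cal,("p1","p2","s1","s2"))
p1=lambda x,y:(P1,180+(x+.5)/2.3-.5,110+(y+.5)/2.3-.5)
p2=lambda x,y:(P2,290+(x-391+.5)/2.3-.5,110+(y+.5)/2.3-.5)
s1=lambda x,y:(S1,220+(x+.5)/4-.5,125+(y+.5)/4-.5)
s2=lambda x,y:(S2,320+(x-400+.5)/4-.5,125+(y+.5)/4-.5)
a=tri([p1(175,86),p2(606,86)]); b=tri([p1(183,362),p2(584,361)]); r=tri([p1(187,219),p2(587,219)])
print("ticks",a.round(4),b.round(4),"mid",((a+b)/2).round(4),"len",np.linalg.norm(a-b),"ram",r.round(4))
d=b-a; print("press angles",np.rad2deg(np.arctan2(*d[1::-1])),np.rad2deg(np.arctan2(*-d[1::-1])))
# ring on z=.175: outer dark circle extents check
l1=tri([s1(157,50),s2(558,48)]); l2=tri([s1(243,45),s2(648,46)]); print("lug corners",l1.round(4),l2.round(4),np.linalg.norm(l1-l2))
cor=[(s1(157,50),(.042,.011,.01)),(s1(243,45),(.042,-.011,.01)),(s2(558,48),(.042,.011,.01)),(s2(648,46),(.042,-.011,.01))]
# edges: (obs,A,B)
E=[(s1(119.5,110),9),(s1(134,270),9),(s1(149,425),9),(s2(690,110),-9),(s2(689,270),-9),(s2(687,425),-9)]
ends=[s1(189,438),s2(645,438)]
def W(p,X): c,s=np.cos(p[3]),np.sin(p[3]); return np.array([p[0]+c*X[0]-s*X[1],p[1]+s*X[0]+c*X[1],p[2]+X[2]])
def res(p):
    o=[]
    for (c,u,v),X in cor: o+=list(proj(c,W(p,X))-[u,v])
    for (c,u,v),y in E:
        A=proj(c,W(p,(-.038,y/1e3,.07)));B=proj(c,W(p,(.038,y/1e3,.07))); t=(B-A)/np.linalg.norm(B-A); q=np.array([u,v])-A
        o.append(t[0]*q[1]-t[1]*q[0])
    for c,u,v in ends: o.append(proj(c,W(p,(-.038,0,.07)))[1]-v)
    return o
f=least_squares(res,[.424,.348,0,np.deg2rad(111)],x_scale=[.01,.01,.01,.1])
print(f.x.round(4),np.rad2deg(f.x[3]),np.round(f.fun,2))
# collar circle fit on p1/p2 by projecting outer circle d=114 for r
for n,C in(("p1",P1),("p2",P2)):
    im=cv2.imread(f"pics/{n}.png"); m=(a+b)/2
    for R,z in((.057,m[2]),(.034,m[2]),(.0155,m[2]-.015)):
        for t in np.linspace(0,6.283,60):
            u,v=proj(C,[m[0]+R*np.cos(t),m[1]+R*np.sin(t),z]); cv2.circle(im,(int(u*8),int(v*8)),6,(0,0,255),-1,shift=3)
    x0={"p1":180,"p2":290}[n]; cv2.imwrite(f"pics/o{n}.png",im[110:280,x0:x0+170])
cv2.imwrite("pics/o.png",cv2.resize(np.hstack([cv2.imread("pics/op1.png"),cv2.imread("pics/op2.png")]),None,fx=2.3,fy=2.3))
E
```

```text
ticks [ 0.5435 -0.1928  0.175 ] [ 0.6425 -0.2172  0.1752] mid [ 0.593  -0.205   0.1751] len 0.10198195216929826 ram [ 0.5933 -0.2051  0.1587]
press angles -13.86998608584026 166.13001391415975
lug corners [0.3958 0.3933 0.0063] [0.4157 0.402  0.0094] 0.021986240925005084
[ 0.4228  0.3591 -0.0037  1.9821] 113.56402500895285 [ 0.03 -0.24  0.64 -0.1   0.03  0.39 -0.31 -0.04  0.57  0.06 -0.19 -0.29
  0.05  0.13 -0.12  0.05]
```

View pics/o.png

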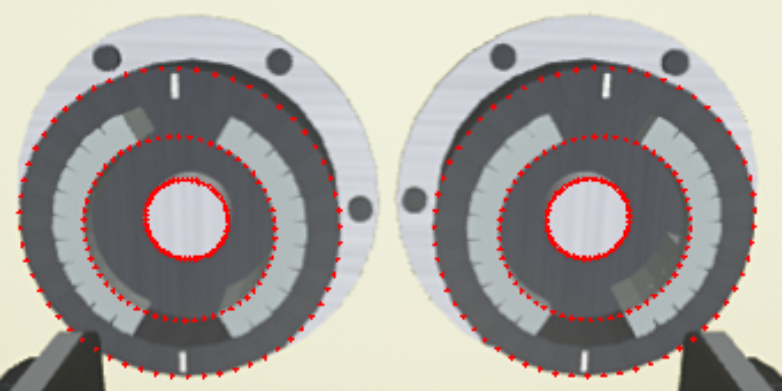

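The overlay fits: the red circles for collar, throat and ram coincide with the picture. That puts the collar at (0.593, -0.205, 0.175) with press yaw -13.9°, and the closure at (0.423, 0.359) with yaw 113.6°. Now the grasp.

```bash
python3 - <<'E'
from h import *
d=np.deg2rad; rv=down(d(113.56)); x,y=.4228,.3591
arm.goto([x,y,.17],rv); arm.servo_line([x,y,.052],velocity=.08,until_force=10)
print(arm.read_state()["position"])
print(arm.grip(0.0,100)); arm.pause(.3)
s=arm.read_state(); print(s["gripper_width"],s["grasp_force"],s["wrist_force"])
arm.servo_line([x,y,.30],velocity=.12); arm.pause(.3)
s=arm.read_state(); print(s["gripper_width"],s["grasp_force"],s["wrist_force"],s["wrist_torque"],s["time_s"])
arm.goto([.593,-.205,.30],down(d(166.13))); arm.pause(.5)
s=arm.read_state(); print(s["position"],s["q"],s["time_s"],s["wrist_force"],s["wrist_torque"])
c=arm.get_calibration("wrist"); im=arm.snapshot("wrist"); cv2.imwrite("pics/g.png",im)
json.dump({k:np.array(v).tolist() for k,v in c.items()},open("pics/g.json","w"))
cv2.imwrite("pics/gc.png",cv2.resize(im[170:400,180:460],None,fx=2.6,fy=2.6,interpolation=cv2.INTER_CUBIC))
E
```

```text
[0.42319332 0.35936441 0.05263197]
False
0.016444908350545018 98.84897589683533 [-1.82228837 -1.19935986  5.34501217]
0.0163302168911068 97.59077668190002 [ 0.77846568  0.2725995  -5.19018865] [ 0.01095956 -0.03253132 -0.07780014] 12.3417
[ 0.5930284  -0.20489383  0.29997757] [-4.94172476e-01  1.46359774e-01  1.64127324e+00 -2.31509794e-05
  1.35398830e+00 -1.82301303e+00] 14.9583 [-1.12965343  1.03736472 -5.12776561] [-0.03602786  0.00300139  0.06754994]
```

View pics/gc.png

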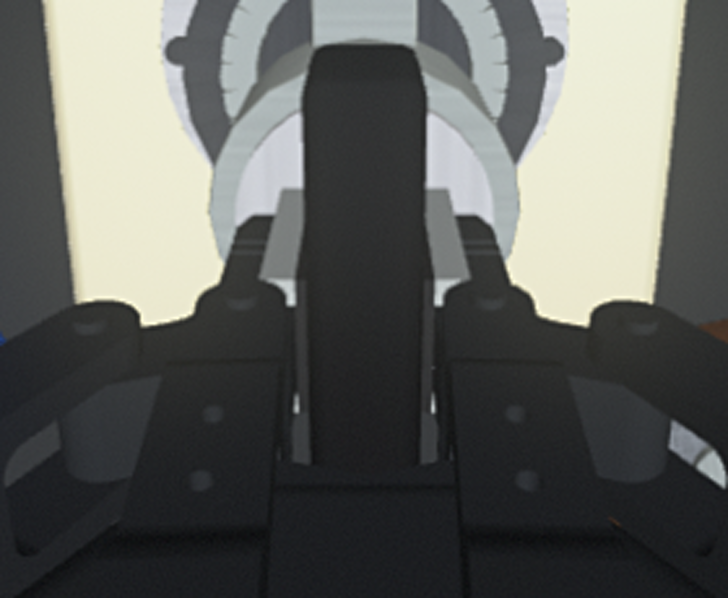

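The wing is held square between the pads, with the front end of the bar at about (365,46) in the crop and the front lug at rows 0-40. I'll check the offset along the handle numerically.

```bash
python3 - <<'E'
from h import *
c=cal("g"); psi=np.deg2rad(166.13); o=np.array([.593,-.205,.2474]); 
def W(x,y,z): return o+[np.cos(psi)*x-np.sin(psi)*y,np.sin(psi)*x+np.cos(psi)*y,z]
def cr(X): return ((proj(c,X)-[180,170])*2.6).round(0)
for n,p in dict(barLo=(.038,0,.044),barHi=(.038,0,.07),barHiL=(.038,.009,.07),barHiR=(.038,-.009,.07),lugtopL=(.042,.011,.01),lugtopR=(.042,-.011,.01),lugbot=(.042,0,0),plugtopL=(0,.031,.03),plugtopR=(0,-.031,.03),plugL45=(.0219,.0219,.03),plugR45=(.0219,-.0219,.03)).items(): print(n,cr(W(*p)))
print("1mm x",cr(W(.039,0,.07))-cr(W(.038,0,.07)))
g=cv2.imread("pics/g.png"); 
print(g[150:200:2,320].mean(1).astype(int).tolist())
E
```

```text
barLo [364.  39.]
barHi [365.  79.]
barHiL [300.  79.]
barHiR [430.  79.]
lugtopL [311. -16.]
lugtopR [418. -16.]
lugbot [364. -23.]
plugtopL [207. 212.]
plugtopR [521. 212.]
plugL45 [249. 106.]
plugR45 [480. 106.]
1mm x [ 0. -7.]
[83, 84, 82, 83, 84, 81, 129, 158, 184, 180, 181, 180, 181, 184, 179, 182, 186, 161, 118, 39, 43, 43, 43, 44, 45]
```

The closure sits 0.7 mm off along the handle, so I'll correct for that and insert.

```bash
python3 - <<'E'
from h import *
x,y=.5923,-.2048
def st(n): 
    s=arm.read_state(); print(n,np.round(s["position"],4),np.round(s["wrist_force"],1),np.round(s["wrist_torque"],2),round(s["grasp_force"]),round(s["time_s"],2)); return s
arm.servo_line([x,y,.235],velocity=.08)
st("above")
hit=arm.servo_line([x,y,.2145],velocity=.03,until_force=8); st(("slots",hit))
if not hit:
    hit=arm.servo_line([x,y,.196],velocity=.02,until_force=32); st(("down",hit))
E
```

```text
above [ 0.5927 -0.205   0.2359] [ 0.8  0.2 -4.3] [0.06 0.03 0.01] 98 15.97
('slots', False) [ 0.5925 -0.2049  0.2147] [-0.3  0.5 -5.4] [-0.02  0.03 -0.05] 98 16.81
('down', False) [ 0.5928 -0.205   0.2003] [-6.8  2.8 11.1] [ 0.58  1.2  -0.04] 100 17.88
```

```bash
python3 - <<'E'
from h import *
x,y=.5923,-.2048
def st(n): 
    s=arm.read_state(); print(n,np.round(s["position"],4),np.round(s["wrist_force"],1),np.round(s["wrist_torque"],2),round(s["grasp_force"]),round(s["gripper_width"],4),round(s["time_s"],2)); return s
arm.pause(.3); st("settled")
p0=np.array([x,y,.196])
for a in range(10,91,10):
    arm.servo_line(p0,down(np.deg2rad(166.13-a)),velocity=.05)
    s=st(a); 
    R=Ro.from_rotvec(s["tcp_rot"]).as_matrix(); print("   yaw turned",166.13-np.rad2deg(np.arctan2(R[1,0],R[0,0])))
    if abs(s["wrist_torque"][2])>2.5 or np.linalg.norm(s["wrist_force"])>80: break
E
```

```text
settled [ 0.5928 -0.205   0.2003] [-6.6  2.5 11.6] [0.58 1.24 0.03] 100 0.0166 18.18
10 [ 0.5938 -0.2056  0.2003] [-2.9  1.7  9.2] [ 0.38  0.62 -0.08] 100 0.0168 18.51
   yaw turned 10.022973199740278
20 [ 0.5942 -0.206   0.2004] [-2.6  0.7  8.7] [ 0.16  0.47 -0.08] 100 0.0168 18.83
   yaw turned 20.026351716367145
30 [ 0.5943 -0.2062  0.2004] [-2.1  0.2  8.3] [ 0.1   0.53 -0.03] 100 0.0165 19.16
   yaw turned 30.02118918893072
40 [ 0.5942 -0.2061  0.2004] [-2.1 -0.6  8.5] [ 0.16  0.53 -0.1 ] 100 0.0164 19.48
   yaw turned 40.03498789870703
50 [ 0.5942 -0.2061  0.2004] [-2.2  0.3  8.7] [ 0.17  0.47 -0.08] 100 0.0168 19.81
   yaw turned 50.03276109196308
60 [ 0.5943 -0.2063  0.2004] [-0.8 -0.1  8.6] [ 0.04  0.42 -0.08] 100 0.0163 20.13
   yaw turned 60.02389010941573
70 [ 0.5944 -0.2063  0.2004] [-2.1 -0.2  8.9] [ 0.04  0.36 -0.04] 100 0.0161 20.46
   yaw turned 70.02955386402203
80 [ 0.5944 -0.2065  0.2005] [-2.1 -0.7  8.8] [-0.02  0.39 -0.03] 100 0.0166 20.78
   yaw turned 80.01597582630701
90 [ 0.5925 -0.2057  0.2003] [-7.3  1.3 11.9] [0.37 1.25 2.65] 112 0.017 21.11
   yaw turned 89.19930706977905
```

```bash
python3 - <<'E'
from h import *
def st(n): 
    s=arm.read_state(); print(n,np.round(s["position"],4),np.round(s["wrist_force"],1),np.round(s["wrist_torque"],2),round(s["grasp_force"]),round(s["gripper_width"],4),round(s["time_s"],2)); return s
for z in (.193,.190,.187):
    arm.servo_line([.5923,-.2048,z],down(np.deg2rad(166.13-88)),velocity=.02); arm.pause(.4); s=st(z)
    if s["wrist_force"][2]>25: break
arm.pause(.3); st("end")
c=arm.get_calibration("wrist"); im=arm.snapshot("wrist"); 
cv2.imwrite("pics/end.png",cv2.resize(im[120:400,150:490],None,fx=2,fy=2,interpolation=cv2.INTER_CUBIC))
E
```

```text
0.193 [ 0.5926 -0.2057  0.2003] [-12.1   4.   20.6] [0.74 2.05 1.7 ] 104 0.0167 21.81
0.19 [ 0.5926 -0.2057  0.2002] [-17.6   6.1  29.2] [1.09 2.82 1.63] 105 0.0165 22.51
end [ 0.5927 -0.2057  0.2002] [-16.5   5.1  29.9] [1.12 2.84 1.65] 105 0.0165 22.81
```

View pics/end.png

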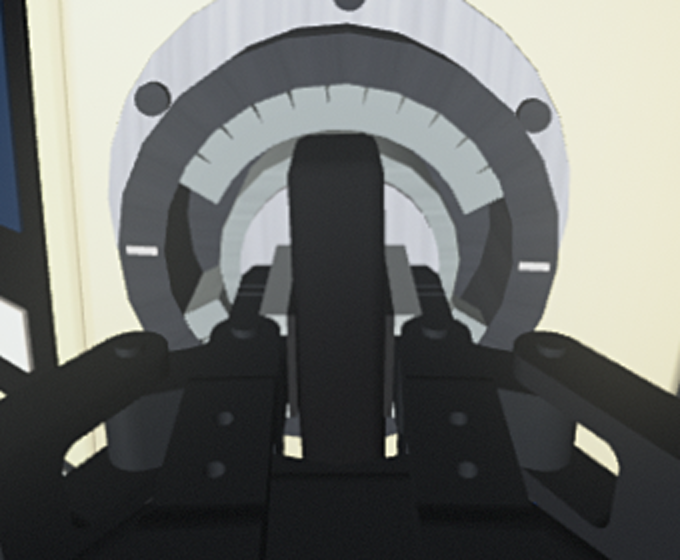

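The view shows the handle at (337,290), across the press, with the plug down in the throat and the lugs out of the slots, which lie at about (180,250) and (490,250). Height stays at 0.2002 m while the push rises to 30 N, so the closure is on the rim. A torque of 1.65 N m holds it at the stop.

```bash
python3 -c "
from cell import arm
print(arm.finish_job())"
```

```text
the job is handed in; nothing more can be done
None
```

I handed the job in with the smaller closure still gripped at about 105 N, pushed down onto the rim with about 30 N and turned to its stop; no verdict came back.

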